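Set the dial of the board heater's console and start it

ROBOT

A 6-joint arm with a two-finger parallel gripper is mounted at the origin on the work surface. World frame = base frame: x ahead of the robot, y to its left, z up, the work surface at z = 0. Lengths are in m, angles in degrees, forces in N, time in s.
With the tool pointing down it reaches from about 0.375 to 0.75 m from the base axis. Payload 9 kg.
Tool frame: the origin (TCP) lies where the fingers leave the gripper's body, on its centre line; the fingertips stand 73 mm ahead of it and the grasp point (between the pads) lies 54 mm ahead of it (robot.tip_reach is the distance from the TCP to the fingertips, in m); z points along the fingers, y is the direction in which the jaws open and shut (so a half turn about z gives the same grasp; the last joint's range is limited). The gripper opens to 85 mm and grips with 20 to 120 N. Pads are 22 mm wide; open, the fingers measure 114 mm over their backs; the gripper's body (76 mm by 85 mm) begins 54 mm behind the grasp point. The pads swing forward as they close: fully open they stand 13 mm farther back than shut.
Start: joints at [61.209, 5.964, 5.575, 89.605, 0, 77.527], TCP at [0.169, 0.576, 0.304] pointing down, gripper open.
Joint ranges: [-171.21, 171.21], [-48.23, 106.86], [-62.78, 66.21], [-105.2, 120.99], [-86.42, 89.51], [-180, 180]. Speed limits (degrees/s): [127.2, 127.2, 147.25, 180, 180, 180].

INTERFACE

Orientations are given as [roll, pitch, yaw] about the fixed x, y, z axes, in that order (R = Rz(yaw) Ry(pitch) Rx(roll)).
In Python, from plant import robot gives the robot as it stands. Calls block until the motion is done:
- robot.move_pose(position, orientation): joint-space move of the TCP to a pose.
- robot.line_to(position, vel=0.15, rotation=None, guard=None): straight line of the TCP; rotation=None keeps the orientation; vel is the mean speed in m/s. With guard (N) it stops when the force on the tool has changed by that much, and returns True; else False.
- robot.goto_joints(angles): joint-space move.
- robot.set_gripper(opening): finger opening in m; the grip force is fixed at half the most; returns when the fingers have stopped.
- robot.pause(seconds).
- robot.ik(position, orientation): joint angles nearest the present ones, or None.
- robot.observe(): the state.
- robot.grab_frame(name): name is "scene" or "top" or "wrist"; returns the picture (384x512x3 uint8, blue, green, red); there is no depth.
- robot.get_calibration(name): a dict with "vertical_fov" (degrees; the focal length in pixels is half the picture's height over the tangent of half this angle, whatever the lens; pixels are square), "cx", "cy" (the principal point, pixels), "rvec" (rotation vector, rad) and "tvec" (3), from world to camera coordinates, as OpenCV has them. Camera axes: x right, y down, z forward; pixel columns grow to the right and rows downward; lengths in m; the calibration is good to about 2 mm. A picture is of the moment at which its call begins: read the wrist's pose just before it. get_calibration takes no time and is no camera call; for the wrist camera it gives the pose at the moment of the call.
A pose or a line that the arm cannot do raises robot.IKError and nothing moves.
- robot.job_done(): hands the job in, once; it reports no verdict.
The state is a dict: "time": time; "q": joint angles; "qvel": joint speeds; "joint_torque": joint torques, N m; "tool_pos": TCP position; "tcp_rot": TCP orientation; "ft_force": force on the tool from outside, world axes, zero at the start; "torque": the same for the moment, N m; "gripper_width": finger opening in m.
Only numpy, scipy, OpenCV 4.12 (cv2) and the standard library are available. Lean on these libraries where they do the work, as an engineer would, in place of code of your own. Each camera call takes 0.05 s, during which the arm holds its last target. There are 200 camera calls.

TASK

Push the fin of the heater console's dial round with a fingertip, without gripping it, until the dial's index mark lines up with the one long line of the scale. Leave the dial there, press the round button on the console fully down and let it spring back. Nothing is to be picked up: leave all the loose things on and around the console where they are.

Things in the scene. Friction and masses are not known exactly. Their poses are not given: they have to be found in the camera images.
- console: Flat grey box fixed to the bench, 190 (x) x 300 (y) x 35 mm high; origin at the centre of its underside; its front long side roughly faces the robot. Dial and scale disc are centred on it; the button and a jack stand 110 mm to the left and right of the dial's axis, which is where differs from start to start.
- dial: Black dial plate, 100 mm across, 5.5 thick, on a vertical axis; turns endlessly both ways, stays where left (friction 0.06 N m, no spring). Origin on the axis at its underside, 45.5 mm above the bench; z up, x along the fin to the index mark. Upright fin along x, 12 to 38 mm off the axis, 10 mm thick, top 81 mm above the bench. Index mark: white line 10 x 3 mm from fin to dial's edge.
- dial_index (a point): The outer end of the index mark: on the dial's upper face at its very edge, 50 mm from the axis, 51 mm above the bench. It turns with the dial.
- scale_disc: Fixed aluminium disc under the dial, 140 mm across, upper face 45 mm above the bench, with black scale lines every 15 degrees on the ring around the dial. One is long and broad (18 x 3.2 mm, right across the ring): the target; the others are thin, 5 mm long. Origin on the dial's axis, 35 mm above the bench; x along the long line, whose direction differs from start to start.
- scale_line (a point): Where the index mark must come: on the long line's direction, 50 mm from the dial's axis, at the height of the dial's upper face (51 mm above the bench).
- set_button_top (a point): Centre of the upper face of the round push button: grey cap 28 mm across in a black housing 44 mm across, vertical travel down 6 mm. Not pressed, the cap's top is 57 mm above the bench, 10 mm above the housing's top. The spring takes about 5 N when fully down.
- set_button (a joint): Travel of the button in m: 0 released, 0.006 fully down; it springs back by itself.
- jack: Low round steel socket, 34 mm across and 8 mm high, on the console on the other side of the dial from the button; fixed, not used. Origin at its underside.
- tip_nut: Loose steel nut, 18 mm across, 20 mm high, standing on the console's front corner. Origin at its underside. To be left alone.
- solder_spool: Loose aluminium spool, 44 mm across, 26 mm high, lying flat on the console's far corner. Origin at its underside. To be left alone.
- flux_bottle: Loose clear bottle, 40 mm across, 100 mm high, beside the console. Origin at its underside. To be left alone.
- jar: Loose white jar, 60 mm across, 85 mm high, beside the console. Origin at its underside. To be left alone.
- tweezers: Loose steel tweezers, 125 mm long, 8 mm high, lying in front of the console. Origin at mid-length on the underside. To be left alone.
- screwdriver: Loose screwdriver, 150 mm long, lying in front of the console. To be left alone.
- cleaner_tin: Loose open tin, 60 mm across, 35 mm high, behind the console. Origin at its underside. To be left alone.

How it is judged (in metres and radians):
On the way, in this order (a step that is already met when the one before it is completed fails the run):
1. the dial's index mark is lined up with the long scale line (horizontal distance between dial_index and scale_line below 0.0035 m), for 0.3 s.
2. the button is pressed fully down while the dial stands at the line (horizontal distance between dial_index and scale_line below 0.0035 m and value of joint set_button above 0.0045 m), for 0.05 s.
At the end, for the whole second after the job is handed in: The outer end of the index mark stands within 3.5 mm (4 degrees) of the long scale line, the dial is at rest, the button has been pressed (at least 4.5 of its 6 mm) after the dial was set and has sprung back, and each loose thing stands within 15 mm of where it was (horizontal distance between dial_index and scale_line below 0.0035 m and value of joint set_button below 0.001 m and angular speed of dial below 0.02 rad/s and distance of each of tip_nut, solder_spool, flux_bottle, jar, tweezers, screwdriver, cleaner_tin from where it was at the start of the episode below 0.015 m); the robot touches nothing.
It fails at once if the fin is gripped (pressed on both sides at once) (contact force between the fingers and dial_c2 above 1 N and contact force between the fingers and dial_c3 above 1 N).
It fails at once if a loose thing is moved, lifted or carried more than 20 mm (distance of any of tip_nut, solder_spool, flux_bottle, jar, tweezers, screwdriver, cleaner_tin from where it was at the start of the episode above 0.02 m).
It also fails if it takes over 58 s, if anything falls off the work surface, if the arm or the gripper's body presses on something with over 40 N, if the wrist force passes 120 N, or if a joint passes its speed limit or range.

## Working session

There is one attempt and no reset: what is moved stays moved. The work goes in short steps, each a Python script; the robot and the scene stay as the last script left them, time stands still between calls to the robot, and variables do not carry over. Pictures are saved under pics/ and viewed, about 8 in all and at most 12, crops included, and the job is handed in when it is done.

```bash
mkdir -p pics; python3 - <<'E'
from plant import robot
import cv2
for n in("top","scene"):
    cv2.imwrite(f"pics/{n}0.png",robot.grab_frame(n)); print(n,robot.get_calibration(n))
print(robot.observe()["tool_pos"],robot.observe()["tcp_rot"],robot.tip_reach)
i=cv2.imread("pics/top0.png");j=cv2.imread("pics/scene0.png")
cv2.imwrite("pics/both.png",cv2.resize(i,(800,600),interpolation=cv2.INTER_CUBIC))
E
```

```text
top {'vertical_fov': 54.88966026445914, 'cx': 259.04710730092256, 'cy': 186.1497159445467, 'rvec': array([ 2.18444023, -2.16107165,  0.18514986]), 'tvec': array([-0.01133192,  0.59102646,  0.72701705])}
scene {'vertical_fov': 53.38728823728238, 'cx': 265.3465368694185, 'cy': 196.59938982625061, 'rvec': array([ 2.21063941,  1.45979159, -0.39370974]), 'tvec': array([-0.25727943, -0.41546024,  1.31378986])}
[0.16845401 0.57563698 0.30319248] [-1.79931239e+02 -1.62003601e-02  1.63683693e+02] 0.0726
```

View pics/both.png

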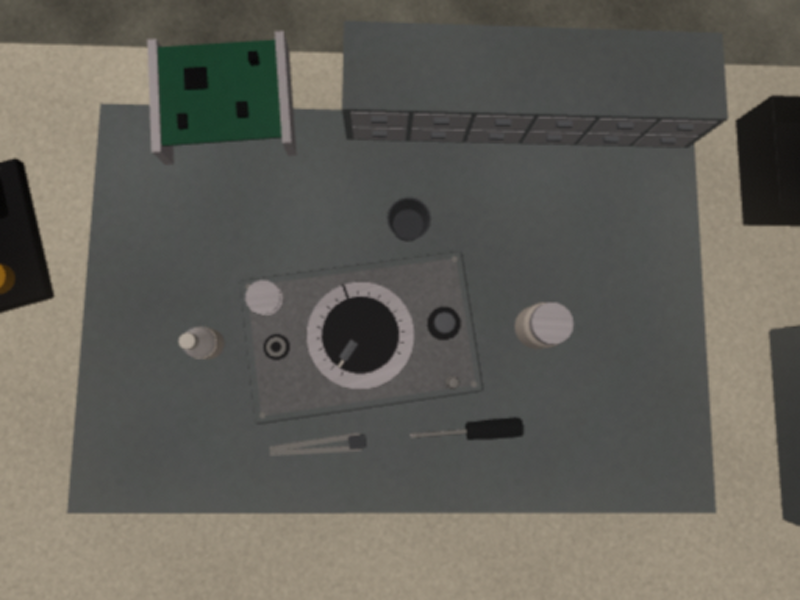

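View pics/scene0.png

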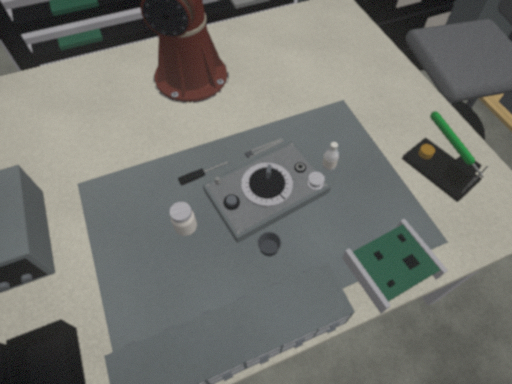

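The top view shows the dial at about (360,335) in the 800×600 picture. The index points down and slightly left, the long line is at (345,290) near the top, the button at (444,323) and the jack at (276,347). I'll enlarge this to read it more precisely.

```bash
cat > h.py <<'E'
import numpy as np, cv2
from plant import robot
def ray(c,uv,z):
    f=192/np.tan(np.radians(c["vertical_fov"]/2))
    R=cv2.Rodrigues(c["rvec"])[0]; t=np.array(c["tvec"])
    o=-R.T@t; d=R.T@np.array([(uv[0]-c["cx"])/f,(uv[1]-c["cy"])/f,1])
    return o+d*(z-o[2])/d[2]
def proj(c,p):
    f=192/np.tan(np.radians(c["vertical_fov"]/2))
    K=np.array([[f,0,c["cx"]],[0,f,c["cy"]],[0,0,1]])
    return cv2.projectPoints(np.float64(p).reshape(-1,1,3),c["rvec"],np.float64(c["tvec"]),K,None)[0][:,0]
E
python3 - <<'E'
from h import *
i=cv2.imread("pics/top0.png")[165:265,155:315]
cv2.imwrite("pics/crop0.png",cv2.resize(i,(800,500),interpolation=cv2.INTER_CUBIC))
E
```

```text
(no output)
```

View pics/crop0.png

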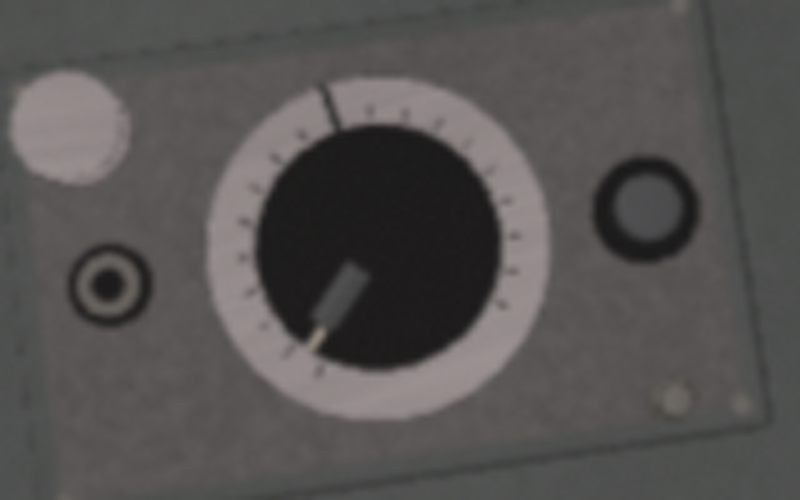

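The enlarged crop shows:
- Disc centre (379,248), radius about 172.
- Index end (311,351).
- Long line from (322,85) to (340,131).
- Button (648,208) and jack (110,285).
- Nut (677,400) and spool (70,127).

Next I'll turn these into metres.

```bash
python3 - <<'E'
from h import *
c=robot.get_calibration("top")
P=lambda u,v,z: ray(c,(155+(u+.5)/5-.5,165+(v+.5)/5-.5),z)[:2]
C=P(379,248.5,.045);Cd=P(379,246.5,.051);I=P(311,351,.051);L0=P(340,131,.045);L1=P(322,85,.045);B=P(648,208,.057);J=P(110,285,.043)
print("C",C,Cd,"rDisc",np.linalg.norm(P(207,248.5,.045)-C))
a=lambda p,q:np.degrees(np.arctan2(*(p-q)[::-1]))
for n,p,q in(("idx",I,Cd),("L0",L0,C),("L1",L1,C),("Ldir",L1,L0),("btn",B,C),("jack",J,C)):print(n,p,np.linalg.norm(p-q)*1e3,a(p,q))
print("nut",P(677,400,.055),"spool",P(70,127,.061))
for nm,f,z in(("fin in",(360,267),.081),("fin out",(325,325),.081)):
    p=P(*f,z);print(nm,p,np.linalg.norm(p-C),a(p,C))
o=robot.observe();print(o["ft_force"])
E
```

```text
C [0.53195885 0.0529211 ] [0.53244209 0.05271515] rDisc 0.06929730388054205
idx [0.49056024 0.07900837] 49.451211381793236 147.87959510532409
L0 [0.57970039 0.06967586] 50.59621392378025 19.338378009146705
L1 [0.59856754 0.07741735] 70.97030311497892 20.191682511948358
Ldir [0.59856754 0.07741735] 20.393625076664883 22.30911920097904
btn [ 0.54870303 -0.05521794] 109.42768359860034 -81.19825750176618
jack [0.51626483 0.16088469] 109.0983011224921 98.2708143918521
nut [ 0.47238541 -0.06697394] spool [0.57805118 0.17570802]
fin in [0.52284775 0.05877276] 0.01082839103790897 147.2891497731962
fin out [0.50053889 0.07172583] 0.03661737485092022 149.09963863708737
[-0.76509351  0.26805178 -0.40757429]
```

The measurements agree with the given sizes: disc radius 69 mm, index at 49.5 mm, button and jack about 109 mm from the axis. The dial is at about 148° and the target at about 20°. I'll close the gripper, move above the dial and check with the wrist camera.

```bash
cat >> h.py <<'E'
C0=np.array([.5322,.0528])
def tool(phi,lx,ly,ztip,C=C0,side=0):
    "pose with fingertips at dial-frame (lx,ly), tool x along dial y"
    a=np.radians(phi); r=np.array([[np.cos(a),-np.sin(a)],[np.sin(a),np.cos(a)]])
    p=C+r@np.array([lx,ly]); return [p[0],p[1],ztip+robot.tip_reach],[180,0,(phi+90+180)%360-180]
E
python3 - <<'E'
from h import *
robot.set_gripper(0.0)
for phi in(148,84,20,10):
    for z in (.25,.062): print(phi,z,robot.ik(*tool(phi,.025,.03,z)))
robot.move_pose(*tool(148,.025,.030,.20))
o=robot.observe();c=robot.get_calibration("wrist")
im=robot.grab_frame("wrist")
print(o["time"],o["tool_pos"],o["tcp_rot"],o["q"],o["ft_force"],o["gripper_width"])
print(proj(c,[[*C0,.045],[.549,-.055,.057]]),c)
cv2.imwrite("pics/w1.png",im)
E
```

```text
148 0.25 [-10.43408583 -11.79340665  -9.68567595  92.1077307    0.
 -68.43408583]
148 0.062 [-10.43408583 -10.01554917 -27.74146318  72.27408599   0.
 -68.43408583]
84 0.25 [-5.58952351 -9.23053665 -7.41008228 91.82045437  0.          0.41047649]
84 0.062 [ -5.58952351  -7.31512493 -25.29598484  72.01914009   0.
   0.41047649]
20 0.25 [-4.23761111 -2.02570438 -0.63881711 91.38688727  0.         65.76238889]
20 0.062 [-4.23761111e+00  5.94917413e-02 -1.82139262e+01  7.17265820e+01
  0.00000000e+00  6.57623889e+01]
10 0.25 [-4.48975706 -1.04097022  0.32974493 91.37071515  0.         75.51024294]
10 0.062 [ -4.48975706   1.04444413 -17.22301729  71.73253858   0.
  75.51024294]
3.1083 [0.49510444 0.0410585  0.27269159] [-1.79998384e+02  8.81084273e-03 -1.21982884e+02] [-1.03845636e+01 -1.24299742e+01 -1.54334573e+01  8.69917713e+01
  7.59745249e-03 -6.84016788e+01] [ 0.89715602 -0.06395717  1.03037975] 0.00021431469782759804
[[225.20043465 205.97472292]
 [135.06834488 116.66320863]] {'vertical_fov': 59.16107904248526, 'cx': 252.82016669674758, 'cy': 193.2374781789763, 'rvec': array([-0.83288533, -2.90714194, -0.45240024]), 'tvec': array([ 0.39775347, -0.31302725,  0.25944715])}
```

View pics/w1.png

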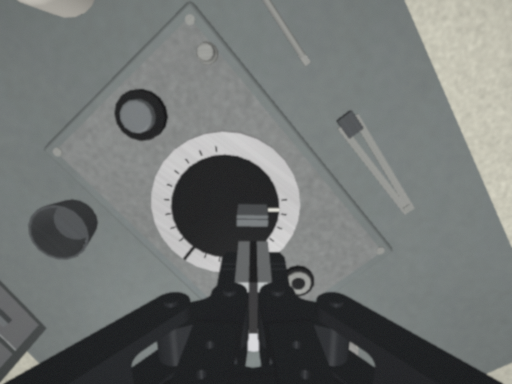

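The wrist view agrees with the top view: dial centre at about (225,205) against a predicted (225,206), button at (136,115) against (135,117), long line at about (190,253). I'll push the fin clockwise and stop a little short of the line, then look again.

```bash
python3 - <<'E'
from h import *
c=robot.get_calibration("wrist")
for uv,z in(((279,210),.051),((190,253),.045),((185,259),.045)):
    p=ray(c,uv,z)[:2]-C0; print(np.linalg.norm(p),np.degrees(np.arctan2(p[1],p[0])))
p,_=tool(148,.025,.030,.062)
robot.line_to(p,vel=.1)
o=robot.observe();f0=o["ft_force"];print(o["time"],o["tool_pos"],f0)
robot.line_to(tool(148,.025,.0165,.062)[0],vel=.03)
for phi in range(138,31,-10):
    p,r=tool(phi,.025,.016,.062)
    robot.line_to(p,vel=.03,rotation=r)
    o=robot.observe();print(phi,round(o["time"],2),np.round(np.array(o["ft_force"])-f0,1))
robot.line_to(tool(28,.025,.030,.062)[0] if 0 else tool(38,.025,.032,.062)[0],vel=.08)
q=robot.observe();print(q["tool_pos"],phi)
cv2.imwrite("pics/t2.png",robot.grab_frame("top"))
c=robot.get_calibration("wrist");print(proj(c,[[*C0,.051]]));cv2.imwrite("pics/w2.png",robot.grab_frame("wrist"))
i=cv2.imread("pics/t2.png")[165:265,155:315]
cv2.imwrite("pics/t2c.png",cv2.resize(i,(800,500),interpolation=cv2.INTER_CUBIC))
E
```

```text
0.04983681129010285 145.95237919735712
0.060353947761868705 21.99638939872957
0.06875695726541056 21.652519846396405
4.6917 [0.49552517 0.04054033 0.13529059] [-0.26383204 -0.7443532   0.14127024]
138 5.62 [0.1 1.  0.2]
128 5.95 [ 0.2  1.9 -0.1]
118 6.28 [ 0.6  0.6 -0.3]
108 6.6 [-0.3  1.6 -0.9]
98 6.92 [ 0.4  1.5 -0.2]
88 7.25 [0.2 1.2 0. ]
78 7.58 [ 1.2  0.9 -0.3]
68 7.9 [ 1.5  0.7 -0.2]
58 8.22 [ 0.8  1.  -0.5]
48 8.55 [ 0.1  1.2 -0.5]
38 8.88 [-0.4  0.7  0.3]
[0.53182148 0.09399309 0.13467035] 38
[[205.19053217 304.17106255]]
```

View pics/w2.png

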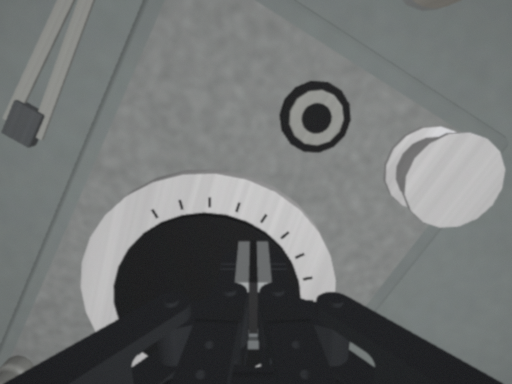

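The fingers hide the index from here. I'll raise the arm and look from a clear spot.

```bash
cat > look.py <<'E'
from h import *
def look(name,yaw=110,h=.15,back=.075,size=130):
    x=np.array([np.cos(np.radians(yaw)),np.sin(np.radians(yaw))]); p=C0-back*x
    t=robot.observe()["tool_pos"]
    if t[2]<.19: robot.line_to([t[0],t[1],.2],vel=.15)
    robot.move_pose([p[0],p[1],h+robot.tip_reach],[180,0,yaw]); robot.pause(.2)
    c=robot.get_calibration("wrist"); im=robot.grab_frame("wrist")
    u,v=proj(c,[[*C0,.045]])[0]; x0=int(np.clip(u-size,0,512-2*size));y0=int(np.clip(v-size,0,384-2*size))
    k=600/(2*size); cv2.imwrite(f"pics/{name}.png",cv2.resize(im[y0:y0+2*size,x0:x0+2*size],(600,600),interpolation=cv2.INTER_CUBIC))
    np.savez(f"pics/{name}.npz",x0=x0,y0=y0,k=k,**c)
    print("C at",((u-x0)*k,(v-y0)*k),"k",k,robot.observe()["time"])
def meas(name,uv,z):
    d=np.load(f"pics/{name}.npz");c={n:d[n] for n in("vertical_fov","cx","cy","rvec","tvec")}
    k=d["k"];return ray(c,(d["x0"]+(uv[0]+.5)/k-.5,d["y0"]+(uv[1]+.5)/k-.5),z)[:2]
E
python3 -c "
from look import *
look('w3')"
```

```text
C at (np.float64(301.07091577024386), np.float64(212.53693337466638)) k 2.3076923076923075 10.7
```

View pics/w3.png

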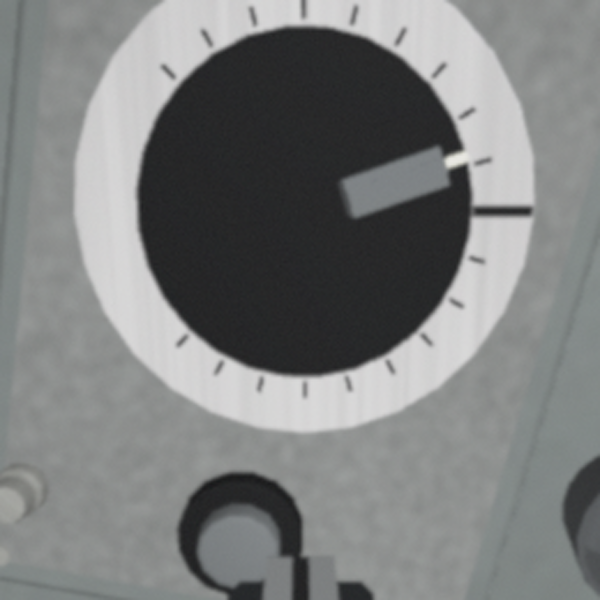

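Clear view. The index ends at (469,157), about 15° short of the long line, which runs (473,210)–(531,211). The ticks at ±90° sit at (304,8) and (305,390).

```bash
python3 - <<'E'
from look import *
m=lambda u,v,z:meas('w3',(u,v),z)
C=m(304.5,210,.045); Cd=m(305,201,.051)
print(C,Cd,"ang:")
for n,p in(("idx",m(469,157,.051)),("idx0",m(446,163,.051)),("L0",m(473,210.5,.045)),("L1",m(531,211,.045))):
    for c in(C,Cd):
        d=p-c; print(n,np.linalg.norm(d),np.degrees(np.arctan2(d[1],d[0])))
print("btn",m(240,543,.057))
E
```

```text
[0.53266878 0.05395452] [0.53188567 0.05643703] ang:
idx 0.04968511833107897 37.34671790471083
idx 0.04886308551282253 34.47432844356811
idx0 0.04294940582543025 37.858709502617245
idx0 0.04211491551446966 34.53647758896638
L0 0.050859899105541395 19.950447532045654
L0 0.050815562262631495 17.01677406773794
L1 0.06837400061163999 19.87106490555318
L1 0.06831619836188982 17.68921307580092
btn [ 0.54879019 -0.0511408 ]
```

With the axis from this view, the index is at 37.5° (I commanded 38°) and the line at 19.9°, so the push model holds. I'll push 17.5° further.

```bash
python3 - <<'E'
from look import *
p,r=tool(38,.025,.030,.12); robot.move_pose(p,r)
robot.line_to(tool(38,.025,.030,.062)[0],vel=.1)
robot.line_to(tool(38,.025,.0165,.062)[0],vel=.03)
for phi in(32,26,20.5):
    p,r=tool(phi,.025,.016,.062); robot.line_to(p,vel=.02,rotation=r)
robot.pause(.2)
robot.line_to(tool(20.5,.025,.030,.062)[0],vel=.05)
look('w4')
E
```

```text
C at (np.float64(300.8894814011282), np.float64(212.7457606795849)) k 2.3076923076923075 15.475
```

View pics/w4.png

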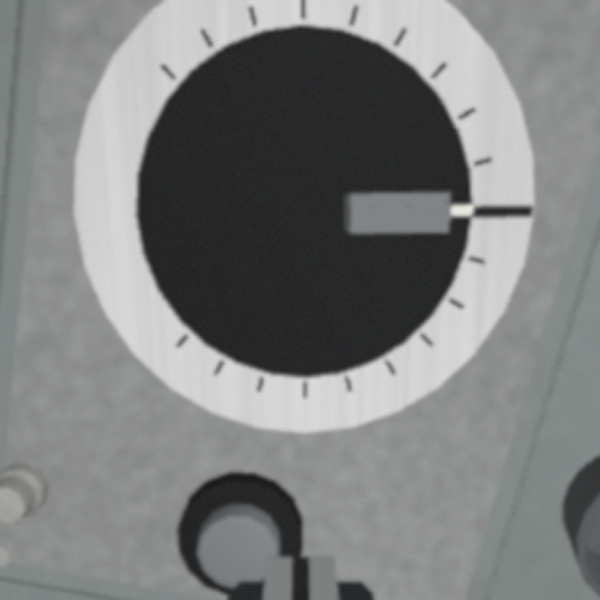

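```bash
python3 - <<'E'
from look import *
m=lambda u,v,z:meas('w4',(u,v),z)
C=m(304.5,210.2,.045);u=m(531,211,.045)-C;u/=np.linalg.norm(u)
print(C,np.degrees(np.arctan2(u[1],u[0])),"err mm",1e3*(m(471,210.3,.051)-C-.05*u),1e3*(m(452,210,.051)-C-.04*u))
d=np.load('pics/w4.npz');print(d['cx']-d['x0'],d['cy']-d['y0'],d['k'])
E
```

```text
[0.53271957 0.05397545] 19.904260730812908 err mm [-1.02283969 -0.1464792 ] [3.09482274 1.41420953]
129.82016669674758 193.2374781789763 2.3076923076923075
```

```bash
python3 - <<'E'
from look import *
m=lambda u,v,z:meas('w4',(u,v),z)
C=m(304.5,210.2,.045)
for p in(m(451,213,.081),m(350,214,.081)):
    d=p-C;print(p,np.linalg.norm(d),np.degrees(np.arctan2(*d[::-1])))
d=m(451,213,.081)-m(350,214,.081);print("fin dir",np.degrees(np.arctan2(*d[::-1])))
d=m(473,210,.051)-m(452,210,.051);print("mark dir",np.degrees(np.arctan2(*d[::-1])))
# clear arm to robot's side, check with top camera
robot.move_pose([.40,-.10,.30],[180,0,110])
i=robot.grab_frame("top")[175:255,190:280]
cv2.imwrite("pics/t5.png",cv2.resize(i,(630,560),interpolation=cv2.INTER_CUBIC));print(robot.observe()["time"])
E
```

```text
[0.56814879 0.06667018] 0.03763489726197739 19.713224599597304
[0.5437822  0.05749092] 0.011607766339258115 17.629141436746487
fin dir 20.642138539477752
mark dir 20.097940285250587
16.325
```

View pics/t5.png

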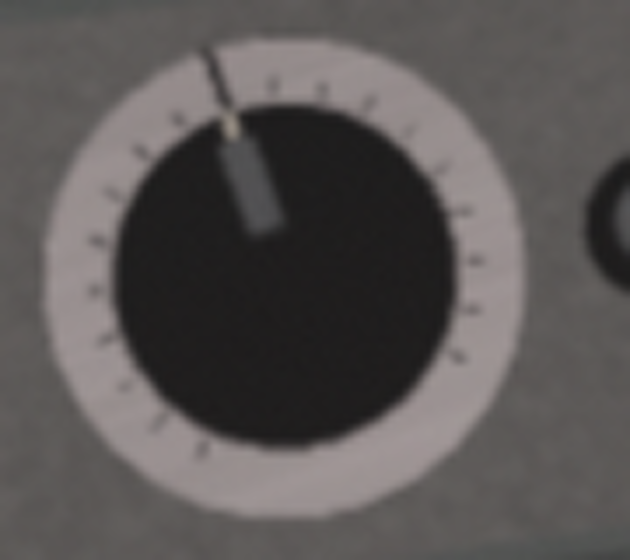

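The top camera also shows the mark (231,125) in line with the long line (228,105)–(207,50). Now I'll press the button with a force guard.

```bash
python3 - <<'E'
from look import *
B=[.549,-.0553]; T=robot.tip_reach
robot.move_pose([*B,.12+T],[180,0,110])
robot.line_to([*B,.064+T],vel=.08)
f0=robot.observe()["ft_force"][2]
g=robot.line_to([*B,.0485+T],vel=.015,guard=14)
robot.pause(.2)
o=robot.observe();print(g,"tip z",o["tool_pos"][2]-T,"dF",o["ft_force"][2]-f0,o["time"])
robot.line_to([*B,.064+T],vel=.05)
robot.line_to([*B,.15+T],vel=.15)
robot.move_pose([.40,-.10,.30],[180,0,110]);robot.pause(.3)
i=robot.grab_frame("top")
cv2.imwrite("pics/t6.png",cv2.resize(i[120:300,100:400],(800,480),interpolation=cv2.INTER_CUBIC))
cv2.imwrite("pics/t6f.png",i)
a=cv2.imread("pics/top0.png").astype(int);print("dial diff vs before:",np.abs(cv2.resize(i[175:255,190:280],(630,560),interpolation=cv2.INTER_CUBIC).astype(int)-cv2.imread("pics/t5.png").astype(int)).max(),robot.observe()["time"])
E
```

```text
True tip z 0.05104446988084946 dF 7.4086256225801 19.0167
dial diff vs before: 4 21.2417
```

View pics/t6.png

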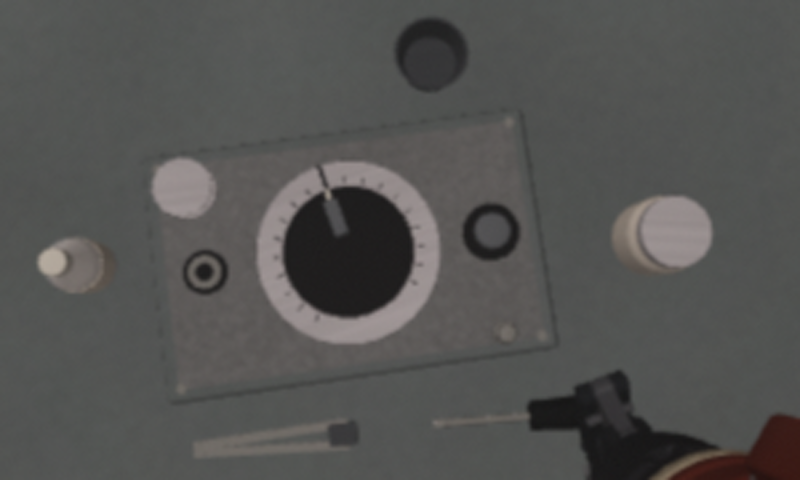

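The button stopped at 51.0 mm, which is its hard stop. The dial is unchanged at the line, everything visible is in place, and the arm is clear at z 0.30.

```bash
python3 -c "
from plant import robot
robot.job_done();print(robot.observe()['time'])"
```

```text
the job is handed in; nothing more can be done
the job is handed in; nothing more can be done
```

I pushed the dial's fin round from about 147° to the long scale line at about 20°, using the closed fingertips on one side only. I then pressed the button and withdrew. The job was handed in at about 21 s; it reports no verdict.

- **Dial:** the wrist camera put the index mark about 0.2 mm sideways of the line, and the top camera also showed them in line. The dial looked the same in the top view after the press.
- **Button:** the fingertips stopped at z = 51.0 mm, the fully-down height, still pressing with about 7 N. I judged that it sprang back only from the top view, where it looks as it did at the start; its travel was not measured.
- **Loose things:** all seven looked in place in the last top picture. The arm hid part of the screwdriver's handle. I compared them by eye only.
- **Disagreement:** one wrist-camera reading of the button, partly hidden by the fingers, was 4 mm off. I used the top-camera position instead, which fits the 110 mm spacing from the dial.

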